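# Put the sample pot away in the counter cupboard

### The arm

A 6-joint arm with a two-finger parallel gripper is mounted at the origin on the work surface. World frame = base frame: x ahead of the robot, y to its left, z up, the work surface at z = 0. Lengths are in m, angles in rad, forces in N, time in s.
With the tool pointing down it reaches from about 0.325 to 0.775 m from the base axis. Payload 9.3 kg.
Tool frame: the origin (TCP) lies at the very end of the fingers, on their centre line; the grasp point (between the pads) lies arm.grasp_offset behind it (arm.grasp_offset is the distance from the TCP to the grasp point, in m); z points along the fingers, y is the line along which they close (so a half turn about z gives the same grasp; the last joint's range is limited). The gripper opens to 85 mm and grips with 20 to 120 N. Pads are 22 mm wide; open, the fingers measure 114 mm over their backs; the gripper's body (76 mm by 85 mm) begins 54 mm behind the grasp point. The pads swing forward as they close: fully open they stand 13 mm farther back than shut.
Start: joints at [1.148, 0.259, 0.021, 1.334, 0, 1.418], TCP at [0.147, 0.53, 0.231] pointing down, gripper open.
Joint ranges: [-3.04, 3.04], [-0.91, 1.82], [-1.04, 1.36], [-1.92, 1.95], [-1.52, 1.45], [-3.14, 3.14]. Speed limits (rad/s): [2.22, 2.22, 2.79, 3.14, 3.14, 3.14].

### API

Orientations are given as [roll, pitch, yaw] about the fixed x, y, z axes, in that order (R = Rz(yaw) Ry(pitch) Rx(roll)).
In Python, from rig import monitor, vision, order, arm gives the robot as it stands. The module is installed in compiled form; this text tells all that it offers.
- The arm moves only by the tool servo_tool, never from a script. Its argument "targets" is a list of rows, each a list of 2 entries, a list of its own where there are three numbers: the shift along the world's x, y, z in m, then the turn about the world's z in degrees. In form: [[[x, y, z], turn], ...]. A call has exactly 10 rows; each row shifts and turns the commanded pose from where the row before left it; what a row does not reach is not made up. A row lasts 1/12 s, in which the tool goes at most 41.7 mm and 7.16 degrees, less where a joint would pass 70% of its speed; a pose out of reach is approached as far as the arm can. A call is refused whole if a number of a shift passes 0.0417 or a number of a turn 7.16, either way. A call with a gripper value outside its range is refused whole. "gripper" is the finger opening in m, from 0 to 0.0854, set as the call begins (left out, the last holds). The fingers move at their own pace and stop on an object; "newtons" is the grip in N (left out, the last holds). Time passes only in rows, so rows that do not move let the fingers close, or fill a call up. It gives the time, the measured TCP pose, the force, the opening and the grip force at its end, in the units of the state.
- monitor.get_state(): the state, without advancing time (a new reading comes with each control period).
- vision.capture(name): name is "scene" or "top"; returns (picture, depth): 480x640x3 uint8, red, green, blue; 480x640 float32, m along the optical axis (not along the pixel's ray), 0 where there is no reading.
- vision.camera_params(name): a dict with "fx", "fy", "cx", "cy" (pixels), "k1" (the pictures are not rectified: a ray, as slopes to the right and down, at radius r is drawn at 1 + k1 r^2 times it, then the intrinsics apply), "rvec" (rotation vector, rad) and "tvec" (3), from world to camera coordinates, as OpenCV has them. Camera axes: x right, y down, z forward; pixel columns grow to the right and rows downward; lengths in m; the calibration is good to about 2 mm. A picture is of the moment at which its call begins. camera_params takes no time and is no camera call.
- order.finish_job(): hands the job in; it is judged then, once.
Trained networks look in the newest picture that a camera, given by its name, has taken for a name from the list of things; names that differ only in an ending like _2 or _b are one class to them, and where a whole thing is asked for, a point or a joint stands for the part that bears it (a point fixed in the world has none). Each returns a list of dicts, best first, with "score" (0 to 1); they miss things now and then, are a little off and sometimes report something else, mostly with a low value. They report only what shows in the picture. A call takes as long as a camera call. They do not tell look-alikes from the thing itself.
- vision.masks_of(camera, name): "mask" (480x640 bool, what is visible of it) and "bbox" ([left, top, width, height] in pixels, round what is visible of it).
The state is a dict: "time": time; "qpos": joint angles; "qvel": joint speeds; "effort": joint torques, N m; "ee_pos": TCP position; "tcp_rot": TCP orientation; "contact_force": force on the tool from outside, world axes, zero at the start; "ft_torque": the same for the moment, N m; "opening": finger opening in m; "grip_force": force on a finger pad.
Only numpy, scipy, OpenCV 4.12 (cv2) and the standard library are available. Lean on these libraries where they do the work, as an engineer would, in place of code of your own. Each camera call takes 0.05 s, during which the arm holds its last target. There are 200 camera calls.

### The job

Pull the little display cupboard's door open past its roller catch, stand the closed sample pot upright on the table inside the cupboard, and then push the door until the catch snaps and it is fully shut. Do not knock the pot over, and leave the bottle, the stack of cups and the bowl where they are.

Things in the scene. Friction and masses are not known exactly. Their poses are not given: they have to be found in the camera images.
- cupboard: Small cupboard fixed on the table, white sides, clear top and back, 160 mm deep (x), 240 wide (y), 180 high; panels 12 mm, no floor or sill: things inside stand on the table. Origin: centre of its underside. Its open front is the plane x = -80 mm of its frame, facing the robot (-x); y is to the left seen from the robot. Clear opening y -108 to +108 mm, 168 mm high, 133 mm under the catch.
- door (a joint): Angle of the pale wooden door, rad: 0 shut (it starts so), grows as it opens towards the robot, clockwise from above, stop at 1.75. Panel 234 mm wide, 174 high, 14 thick, upright hinge at the left (+y) end of the front; shut, its outer face is at x = -94 mm of the cupboard. Clear of the catch (beyond 0.1 rad) it moves lightly and stays where left.
- handle (a point): Centre of the door's level steel bar handle: round, 10 mm thick, 90 mm long, a post at each end. 155 mm above the table (25 below the cupboard's top), 155 mm from the hinge axis along the door, 48 mm off the outer face (43 mm clear behind the bar), 55 mm from the hinge axis along the door's normal. Axes turn with the door: x into the door, y along it to the hinge, z up.
- hinge (a point): Point on the door's upright hinge axis, 155 mm above the table, at x = -87, y = +118 mm of the cupboard. Its axes turn with the door, as the handle's do.
- catch (a point): Sprung roller under the cupboard's top that holds a metal tongue on the door's inner face, 178 mm from the hinge axis; at x = -53, y = -60, z = 150 mm of the cupboard. Up to about 15 N at the handle pulls the door through it. Pushed shut, the door meets it at about 0.1 rad and stays ajar unless pushed on as hard; from below 0.04 rad it snaps to 0 by itself.
- pot_center (a point): Centre of the closed sample pot: a plain white upright cylinder with a grey lid, 58 mm across and 55 mm high (this point is 27.5 mm above its foot, z axis up), 0.10 to 0.21 kg, standing loose on the table outside the cupboard, to the right of the door's swing.
- bottle: Clear bottle with a green cap, 80 mm across, 210 mm high, loose, left of the cupboard. Origin at the centre of its foot. Bystander.
- cup_stack: Stack of clear plastic cups, 72 mm across, 117 mm high, loose, right of the cupboard. Origin at the centre of its foot. Bystander.
- bowl: White bowl, 100 mm across, 45 mm high, loose, to the front left. Origin at the centre of its foot. Bystander.
Mind the look-alikes: they are no part of the job. Leave any green or pink look-alike of the part that bears pot_center alone.

How it is judged:
By the outcome, as a careful person would: the job done as asked, in the order asked, and still so for the second after the job is handed in, with the robot touching nothing.
It also fails if it takes over 72 s, if anything falls off the work surface, if the arm or the gripper's body presses on something with over 40 N, if the wrist force passes 120 N, or if a joint passes its speed limit or range.

## Working session

There is one attempt and no reset: what is moved stays moved. The work goes in short steps, Python scripts to look and compute and a tool call to move; the robot and the scene stay as the last step left them, time stands still between calls to the robot, and variables do not carry over. Pictures are saved under pics/ and viewed, at most 10 in all, crops included, and the job is handed in when it is done.

Besides the shell and the picture viewer there is one more tool, called after "Request:" as name(argument=value, ...), one argument or row to a line, values as JSON. servo_tool: Moves the arm, as the interface text tells. Its arguments: {"type":"object","properties":{"targets":{"type":"array","items":{"type":"array"}},"gripper":{"type":"number"},"newtons":{"type":"number"}},"required":["targets"]}

```bash
mkdir -p pics
cat > h.py <<'E'
import numpy as np, cv2
from rig import monitor, vision, order, arm
def world(cam, depth, px):
    p=vision.camera_params(cam); px=np.atleast_2d(px).astype(float)
    d=np.stack([(px[:,0]-p['cx'])/p['fx'],(px[:,1]-p['cy'])/p['fy']],1); u=d.copy()
    for _ in range(10): u=d/(1+p['k1']*(u**2).sum(1,keepdims=True))
    z=depth[px[:,1].astype(int),px[:,0].astype(int)]
    c=np.concatenate([u*z[:,None],z[:,None]],1)
    R=cv2.Rodrigues(np.array(p['rvec'],float))[0]
    w=(c-np.array(p['tvec']).ravel())@R
    return w[z>0]
def mpts(cam,depth,m):
    m=cv2.erode(m.astype(np.uint8),np.ones((3,3)))
    ys,xs=np.nonzero(m); return world(cam,depth,np.stack([xs,ys],1))
E
python3 - <<'E'
from h import *
s=monitor.get_state(); print(s['ee_pos'],s['tcp_rot'],arm.grasp_offset)
for c in ('scene','top'):
    im,d=vision.capture(c); cv2.imwrite(f'pics/{c}0.png',im[:,:,::-1])
    np.save(f'{c}_d.npy',d)
    for n in ('cupboard','door','handle','pot_center','bottle','cup_stack','bowl'):
        for r in vision.masks_of(c,n)[:4]:
            w=mpts(c,d,r['mask'])
            print(c,n,round(r['score'],2),r['bbox'],len(w), np.percentile(w,[2,50,98],axis=0).round(3).tolist() if len(w) else '')
E
```

```text
[0.14648657 0.52983817 0.2306692 ] [-3.14029269e+00 -1.88974134e-04  2.87177333e+00] 0.0187
scene cupboard 0.66 [200.0, 222.5, 142.4, 149.9] 13219 [[0.625, -0.083, 0.019], [0.748, 0.044, 0.177], [0.805, 0.149, 0.183]]
scene door 0.76 [242.3, 222.6, 98.1, 43.9] 228 [[0.577, -0.091, 0.155], [0.624, 0.002, 0.177], [0.64, 0.121, 0.182]]
scene handle 0.91 [242.6, 220.1, 97.3, 61.6] 386 [[0.576, -0.089, 0.154], [0.623, -0.001, 0.176], [0.639, 0.119, 0.182]]
scene pot_center 0.84 [249.5, 177.5, 23.1, 30.3] 463 [[0.397, -0.234, 0.011], [0.429, -0.206, 0.052], [0.448, -0.186, 0.06]]
scene pot_center 0.7 [212.1, 197.1, 24.7, 33.9] 532 [[0.495, -0.276, 0.008], [0.527, -0.244, 0.052], [0.546, -0.224, 0.06]]
scene pot_center 0.57 [207.3, 165.6, 25.4, 28.8] 450 [[0.404, -0.353, 0.01], [0.436, -0.323, 0.052], [0.454, -0.303, 0.06]]
scene bottle 0.87 [422.1, 311.1, 46.5, 72.7] 2285 [[0.627, 0.352, 0.014], [0.661, 0.389, 0.132], [0.677, 0.421, 0.211]]
scene cup_stack 0.6 [143.3, 206.7, 33.4, 49.4] 1147 [[0.642, -0.349, 0.014], [0.681, -0.306, 0.107], [0.704, -0.287, 0.121]]
scene cup_stack 0.25 [475.
[... 824 characters left out ...]
429.6, 250.5, 24.6, 22.4] 337 [[0.491, -0.274, 0.031], [0.514, -0.248, 0.054], [0.54, -0.223, 0.062]]
top pot_center 0.79 [459.1, 285.5, 24.4, 23.1] 335 [[0.4, -0.351, 0.026], [0.422, -0.326, 0.054], [0.446, -0.302, 0.062]]
top pot_center 0.71 [416.1, 286.6, 29.6, 20.3] 362 [[0.392, -0.237, 0.032], [0.416, -0.21, 0.055], [0.442, -0.185, 0.062]]
top bottle 0.8 [188.3, 188.9, 37.9, 42.4] 1010 [[0.597, 0.349, 0.026], [0.622, 0.375, 0.14], [0.663, 0.414, 0.213]]
top cup_stack 0.59 [458.2, 190.5, 26.0, 30.7] 635 [[0.633, -0.348, 0.051], [0.661, -0.313, 0.115], [0.698, -0.285, 0.122]]
top bowl 0.58 [172.6, 273.1, 33.0, 38.1] 861 [[0.379, 0.402, 0.001], [0.422, 0.444, 0.016], [0.461, 0.479, 0.042]]
```

Run:
```python
from h import *
a=cv2.imread('pics/top0.png')
c=cv2.resize(a[240:320,400:500],(800,600)[:2],interpolation=cv2.INTER_CUBIC)
cv2.imwrite('pics/crop.png',cv2.resize(a[235:315,395:495],(700,560),interpolation=cv2.INTER_CUBIC))
# cupboard top outline points: height 0.170-0.19 in top and scene
for cam in ('top','scene'):
    d=np.load(cam+'_d.npy'); ys,xs=np.mgrid[0:480,0:640]
    ok=d.ravel()>0; px=np.stack([xs.ravel(),ys.ravel()],1)[ok]
    w=world(cam,d,px)
    k=(abs(w[:,2]-.179)<.008)&(w[:,0]>.5)&(w[:,0]<.9)&(abs(w[:,1]-.02)<.2)
    P=w[k][:,:2].astype(np.float32); print(cam,len(P),w[k][:,2].mean(), cv2.minAreaRect(P), cv2.boxPoints(cv2.minAreaRect(P)).round(3).tolist())
    # handle: z 0.148-0.166 in front
    k=(abs(w[:,2]-.157)<.008)&(w[:,0]>.53)&(w[:,0]<.605)&(abs(w[:,1]-.02)<.15)
    print(' handle',len(w[k]), np.percentile(w[k],[3,50,97],axis=0).round(3).tolist(), np.polyfit(w[k][:,1],w[k][:,0],1))
    k=(w[:,2]>.03)&(w[:,2]<.145)&(w[:,0]>.59)&(w[:,0]<.66)&(abs(w[:,1]-.02)<.09)
    if k.sum()>50: print(' door',k.sum(), np.polyfit(w[k][:,1],w[k][:,0],1))
```

```text
top 6184 0.17943583696195242 ((0.7085748910903931, 0.026824742555618286), (0.17854858934879303, 0.2410699874162674), 5.72379732131958) [[0.6079999804496765, 0.1379999965429306], [0.6320000290870667, -0.10199999809265137], [0.8090000152587891, -0.08399999886751175], [0.7850000262260437, 0.15600000321865082]]
 handle 194 [[0.569, -0.065, 0.151], [0.579, -0.02, 0.158], [0.601, 0.021, 0.164]] [-0.0451424  0.5805474]
 door 660 [-0.10496792  0.6235407 ]
scene 8386 0.17925799134654472 ((0.708340585231781, 0.023203164339065552), (0.17866797745227814, 0.24395357072353363), 5.9593987464904785) [[0.6069999933242798, 0.13500000536441803], [0.6320000290870667, -0.10700000077486038], [0.8100000023841858, -0.08900000154972076], [0.7850000262260437, 0.15399999916553497]]
 handle 234 [[0.572, -0.069, 0.153], [0.581, -0.022, 0.158], [0.602, 0.019, 0.162]] [-0.04173698  0.58197129]
```

View pics/crop.png

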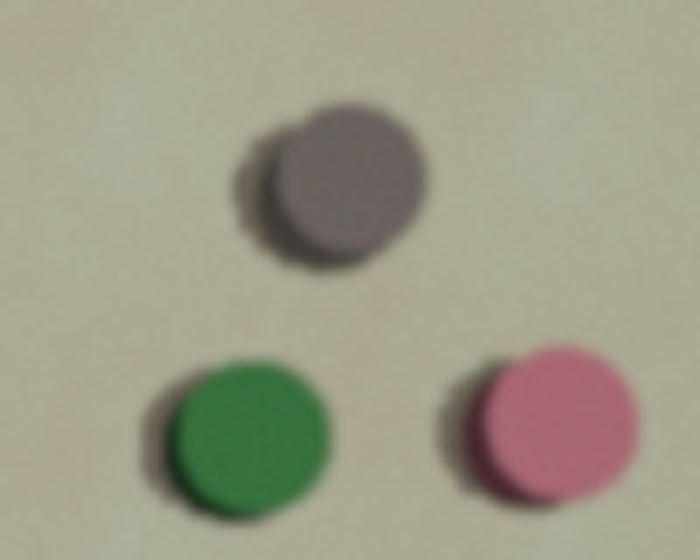

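View pics/top0.png

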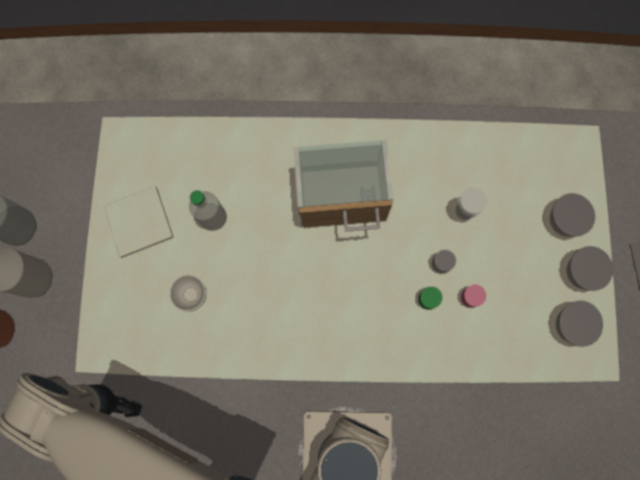

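View pics/scene0.png

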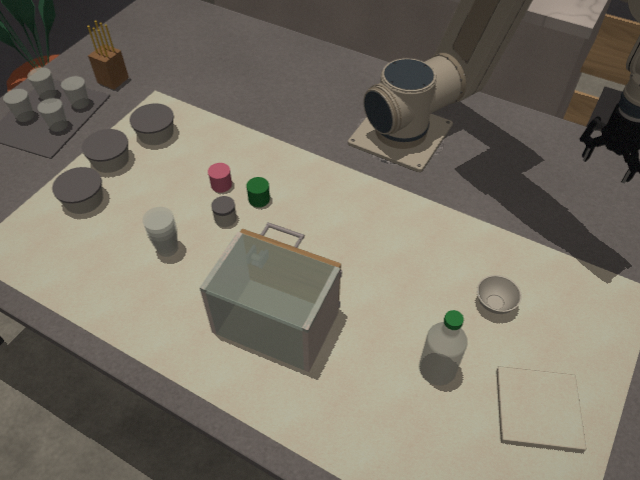

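The job pot is the grey-lidded one at top pixel (443,261), at about (0.517, -0.249). The green (431,298) and pink (474,296) pots are look-alikes, and the crop confirms this. The cupboard is at about (0.7155, 0.026) with yaw 0.10, and the handle bar shows at (362,227). Next I move above the handle.

Request:
servo_tool(
  targets=[
    [[0.0144, -0.0185, 0], 3.71],
    [[0.0144, -0.0185, 0], 3.71],
    [[0.0144, -0.0185, 0], 3.71],
    [[0.0144, -0.0185, 0], 3.71],
    [[0.0144, -0.0185, 0], 3.71],
    [[0.0144, -0.0185, 0], 3.71],
    [[0.0144, -0.0185, 0], 3.71],
    [[0.0144, -0.0185, 0], 3.71],
    [[0.0144, -0.0185, 0], 3.71],
    [[0.0144, -0.0185, 0], 3.71],
  ],
  gripper=0.045,
  newtons=25,
)

```text
time: 1.63
ee_pos: [0.2911, 0.3441, 0.2314]
tcp_rot: [3.141, 0.0, -2.761]
contact_force: [0.1, 0.9, -0.5]
opening: 0.0448
grip_force: 0.0
```

Request:
servo_tool(
  targets=[
    [[0.0144, -0.0185, 0], 3.71],
    [[0.0144, -0.0185, 0], 3.71],
    [[0.0144, -0.0185, 0], 3.71],
    [[0.0144, -0.0185, 0], 3.71],
    [[0.0144, -0.0185, 0], 3.71],
    [[0.0144, -0.0185, 0], 3.71],
    [[0.0144, -0.0185, 0], 3.71],
    [[0.0144, -0.0185, 0], 3.71],
    [[0.0144, -0.0185, 0], 3.71],
    [[0.0144, -0.0185, 0], 3.71],
  ],
)

```text
time: 2.47
ee_pos: [0.4352, 0.159, 0.2314]
tcp_rot: [-3.141, 0.0, -2.113]
contact_force: [-0.4, 0.3, -0.6]
opening: 0.0449
grip_force: 0.0
```

Request:
servo_tool(
  targets=[
    [[0.0144, -0.0185, 0], 3.71],
    [[0.0144, -0.0185, 0], 3.71],
    [[0.0144, -0.0185, 0], 3.71],
    [[0.0144, -0.0185, 0], 3.71],
    [[0.0144, -0.0185, 0], 3.71],
    [[0.0144, -0.0185, 0], 3.71],
    [[0.0144, -0.0185, 0], 3.71],
    [[0.0144, -0.0185, 0], 3.71],
    [[0.0144, -0.0185, 0], 3.71],
    [[0.0144, -0.0185, 0], 3.71],
  ],
)

```text
time: 3.3
ee_pos: [0.5792, -0.0259, 0.2313]
tcp_rot: [-3.142, -0.0, -1.466]
contact_force: [0.3, 0.0, 0.3]
opening: 0.0447
grip_force: 0.0
```

Request:
servo_tool(
  targets=[
    [[0, 0, -0.012], 0],
    [[0, 0, -0.012], 0],
    [[0, 0, -0.012], 0],
    [[0, 0, -0.012], 0],
    [[0, 0, -0.012], 0],
    [[0, 0, -0.012], 0],
    [[0, 0, -0.012], 0],
    [[0, 0, -0.012], 0],
    [[0, 0, 0], 0],
    [[0, 0, 0], 0],
  ],
)

```text
time: 4.13
ee_pos: [0.5783, -0.0249, 0.1351]
tcp_rot: [3.141, 0.0, -1.469]
contact_force: [0.6, -0.5, -0.2]
opening: 0.0449
grip_force: 0.0
```

Request:
servo_tool(
  targets=[
    [[0, 0, 0], 0],
    [[0, 0, 0], 0],
    [[0, 0, 0], 0],
    [[0, 0, 0], 0],
    [[0, 0, 0], 0],
    [[0, 0, 0], 0],
    [[0, 0, 0], 0],
    [[0, 0, 0], 0],
    [[0, 0, 0], 0],
    [[0, 0, 0], 0],
  ],
  gripper=0.0,
  newtons=30,
)

```text
time: 4.97
ee_pos: [0.5781, -0.0251, 0.1361]
tcp_rot: [3.141, -0.001, -1.469]
contact_force: [-5.1, -1.0, 6.0]
opening: 0.0091
grip_force: 29.5
```

Run:
```python
import numpy as np
# relative per-row steps for the door arc, 44 rows
hx,hy=.6171,.1344; p0=.103
def pos(t):
    a=p0
    d=(-np.sin(t),-np.cos(t)); n=(-np.cos(t),np.sin(t))
    r=np.array([.155*d[0]+.055*n[0],.155*d[1]+.055*n[1]])
    R=np.array([[np.cos(a),-np.sin(a)],[np.sin(a),np.cos(a)]])
    return np.array([hx,hy])+R@r
ts=np.linspace(0,1.65,41)
P=np.array([pos(t) for t in ts]); print(P[0],P[-1])
for s in np.diff(P,axis=0).round(4): print(s.tolist(),end=' ')
print(np.degrees(1.65/40))
```

```text
[ 0.57832828 -0.02543352] [0.46083521 0.18569635]
[-0.0066, 0.0017] [-0.0065, 0.002] [-0.0064, 0.0023] [-0.0063, 0.0025] [-0.0062, 0.0028] [-0.0061, 0.003] [-0.0059, 0.0033] [-0.0058, 0.0035] [-0.0056, 0.0038] [-0.0055, 0.004] [-0.0053, 0.0042] [-0.0051, 0.0044] [-0.0049, 0.0046] [-0.0048, 0.0048] [-0.0045, 0.005] [-0.0043, 0.0052] [-0.0041, 0.0054] [-0.0039, 0.0056] [-0.0037, 0.0057] [-0.0034, 0.0059] [-0.0032, 0.006] [-0.0029, 0.0061] [-0.0027, 0.0062] [-0.0024, 0.0063] [-0.0021, 0.0064] [-0.0019, 0.0065] [-0.0016, 0.0066] [-0.0013, 0.0067] [-0.0011, 0.0067] [-0.0008, 0.0067] [-0.0005, 0.0068] [-0.0002, 0.0068] [0.0001, 0.0068] [0.0003, 0.0068] [0.0006, 0.0068] [0.0009, 0.0067] [0.0012, 0.0067] [0.0014, 0.0066] [0.0017, 0.0066] [0.002, 0.0065] 2.3634509049146457
```

Request:
servo_tool(
  targets=[
    [[-0.0066, 0.0017, 0], -2.36],
    [[-0.0065, 0.002, 0], -2.36],
    [[-0.0064, 0.0023, 0], -2.36],
    [[-0.0063, 0.0025, 0], -2.36],
    [[-0.0062, 0.0028, 0], -2.36],
    [[-0.0061, 0.003, 0], -2.36],
    [[-0.0059, 0.0033, 0], -2.36],
    [[-0.0058, 0.0035, 0], -2.36],
    [[-0.0056, 0.0038, 0], -2.36],
    [[-0.0055, 0.004, 0], -2.36],
  ],
)

```text
time: 5.8
ee_pos: [0.5179, 0.0038, 0.1361]
tcp_rot: [-3.14, -0.0, -1.883]
contact_force: [-0.5, -0.9, 3.4]
opening: 0.0087
grip_force: 29.9
```

Request:
servo_tool(
  targets=[
    [[-0.0053, 0.0042, 0], -2.36],
    [[-0.0051, 0.0044, 0], -2.36],
    [[-0.0049, 0.0046, 0], -2.36],
    [[-0.0048, 0.0048, 0], -2.36],
    [[-0.0045, 0.005, 0], -2.36],
    [[-0.0043, 0.0052, 0], -2.36],
    [[-0.0041, 0.0054, 0], -2.36],
    [[-0.0039, 0.0056, 0], -2.36],
    [[-0.0037, 0.0057, 0], -2.36],
    [[-0.0034, 0.0059, 0], -2.36],
  ],
)

```text
time: 6.63
ee_pos: [0.474, 0.0549, 0.1361]
tcp_rot: [-3.14, 0.001, -2.295]
contact_force: [0.1, -0.1, 3.4]
opening: 0.0085
grip_force: 29.9
```

Request:
servo_tool(
  targets=[
    [[-0.0032, 0.006, 0], -2.36],
    [[-0.0029, 0.0061, 0], -2.36],
    [[-0.0027, 0.0062, 0], -2.36],
    [[-0.0024, 0.0063, 0], -2.36],
    [[-0.0021, 0.0064, 0], -2.36],
    [[-0.0019, 0.0065, 0], -2.36],
    [[-0.0016, 0.0066, 0], -2.36],
    [[-0.0013, 0.0067, 0], -2.36],
    [[-0.0011, 0.0067, 0], -2.36],
    [[-0.0008, 0.0067, 0], -2.36],
  ],
)

```text
time: 7.47
ee_pos: [0.4546, 0.1193, 0.1361]
tcp_rot: [-3.141, 0.002, -2.707]
contact_force: [2.2, -0.4, 1.2]
opening: 0.0088
grip_force: 29.8
```

Request:
servo_tool(
  targets=[
    [[-0.0005, 0.0068, 0], -2.36],
    [[-0.0002, 0.0068, 0], -2.36],
    [[0.0001, 0.0068, 0], -2.36],
    [[0.0003, 0.0068, 0], -2.36],
    [[0.0006, 0.0068, 0], -2.36],
    [[0.0009, 0.0067, 0], -2.36],
    [[0.0012, 0.0067, 0], -2.36],
    [[0.0014, 0.0066, 0], -2.36],
    [[0.0017, 0.0066, 0], -2.36],
    [[0.002, 0.0065, 0], -2.36],
  ],
)

```text
time: 8.3
ee_pos: [0.4628, 0.1862, 0.1361]
tcp_rot: [-3.141, 0.004, -3.119]
contact_force: [4.8, -3.6, 0.3]
opening: 0.0086
grip_force: 29.7
```

Request:
servo_tool(
  targets=[
    [[0, 0, 0], 0],
    [[0, 0, 0], 0],
    [[0, 0, 0], 0],
    [[0, 0, 0], 0],
    [[0, 0, 0], 0],
    [[0, 0, 0], 0],
    [[0, 0, 0], 0],
    [[0, 0, 0], 0],
    [[0, 0, 0], 0],
    [[0, 0, 0], 0],
  ],
  gripper=0.045,
)

```text
time: 9.13
ee_pos: [0.4612, 0.1861, 0.1353]
tcp_rot: [3.142, 0.0, -3.116]
contact_force: [-1.1, -0.6, -0.1]
opening: 0.0448
grip_force: 0.0
```

Request:
servo_tool(
  targets=[
    [[0, 0, 0.0125], 0],
    [[0, 0, 0.0125], 0],
    [[0, 0, 0.0125], 0],
    [[0, 0, 0.0125], 0],
    [[0, 0, 0.0125], 0],
    [[0, 0, 0.0125], 0],
    [[0, 0, 0.0125], 0],
    [[0, 0, 0.0125], 0],
    [[0, 0, 0], 2.2],
    [[0, 0, 0], 2.2],
  ],
)

```text
time: 9.97
ee_pos: [0.4615, 0.1862, 0.2361]
tcp_rot: [3.141, 0.002, -3.038]
contact_force: [0.4, 0.1, -0.3]
opening: 0.0452
grip_force: 0.0
```

Request:
servo_tool(
  targets=[
    [[0.0028, -0.0218, 0], 0],
    [[0.0028, -0.0218, 0], 0],
    [[0.0028, -0.0218, 0], 0],
    [[0.0028, -0.0218, 0], 0],
    [[0.0028, -0.0218, 0], 0],
    [[0.0028, -0.0218, 0], 0],
    [[0.0028, -0.0218, 0], 0],
    [[0.0028, -0.0218, 0], 0],
    [[0.0028, -0.0218, 0], 0],
    [[0.0028, -0.0218, 0], 0],
  ],
  gripper=0.085,
)

```text
time: 10.8
ee_pos: [0.4892, -0.033, 0.2353]
tcp_rot: [-3.142, 0.0, -3.04]
contact_force: [0.1, -0.1, -0.5]
opening: 0.0849
grip_force: 0.0
```

Request:
servo_tool(
  targets=[
    [[0.0028, -0.0218, 0], 0],
    [[0.0028, -0.0218, 0], 0],
    [[0.0028, -0.0218, 0], 0],
    [[0.0028, -0.0218, 0], 0],
    [[0.0028, -0.0218, 0], 0],
    [[0.0028, -0.0218, 0], 0],
    [[0.0028, -0.0218, 0], 0],
    [[0.0028, -0.0218, 0], 0],
    [[0.0028, -0.0218, 0], 0],
    [[0.0028, -0.0218, 0], 0],
  ],
)

```text
time: 11.63
ee_pos: [0.5172, -0.251, 0.2352]
tcp_rot: [3.142, -0.0, -3.04]
contact_force: [0.4, 0.5, -0.1]
opening: 0.0851
grip_force: 0.0
```

Run:
```python
from h import *
print(monitor.get_state()['ee_pos'])
im,d=vision.capture('scene'); cv2.imwrite('pics/s1.png',im[:,:,::-1]); 
ys,xs=np.mgrid[0:480,0:640]; ok=d.ravel()>0
w=world('scene',d,np.stack([xs.ravel(),ys.ravel()],1)[ok])
k=(abs(w[:,2]-.176)<.006)&(w[:,0]>.36)&(w[:,0]<.6)&(w[:,1]>.0)&(w[:,1]<.2)
print('door top',k.sum(),np.percentile(w[k],[3,50,97],axis=0).round(3).tolist(),np.polyfit(w[k][:,0],w[k][:,1],1))
for cam in ('top','scene'):
    w0=world(cam,np.load(cam+'_d.npy'),np.stack([xs.ravel(),ys.ravel()],1)[:])
    k=(abs(w0[:,2]-.056)<.008)&(abs(w0[:,0]-.517)<.05)&(abs(w0[:,1]+.249)<.045)
    print(k.sum(),cv2.minEnclosingCircle(w0[k][:,:2].astype(np.float32)),w0[k].mean(0))
```

```text
[ 0.51721381 -0.25102833  0.2351879 ]
door top 557 [[0.39, 0.126, 0.171], [0.497, 0.134, 0.177], [0.594, 0.14, 0.181]] [0.00087101 0.13337235]
367 ((0.5166895985603333, -0.2530844807624817), 0.030883189290761948) [ 0.5169314  -0.25169796  0.05477194]
365 ((0.5168628692626953, -0.2522851228713989), 0.03254323452711105) [ 0.51870856 -0.25229681  0.0547873 ]
```

Request:
servo_tool(
  targets=[
    [[0, 0, -0.02], 0],
    [[0, 0, -0.02], 0],
    [[0, 0, -0.02], 0],
    [[0, 0, -0.02], 0],
    [[0, 0, -0.02], 0],
    [[0, 0, -0.02], 0],
    [[0, 0, -0.02], 0],
    [[0, 0, -0.02], 0],
    [[0, 0, -0.02], 0],
    [[0, 0, -0.02], 0],
  ],
)

```text
time: 12.52
ee_pos: [0.5172, -0.2497, 0.0344]
tcp_rot: [-3.142, 0.0, -3.04]
contact_force: [1.0, 0.5, -0.2]
opening: 0.0853
grip_force: 0.0
```

Request:
servo_tool(
  targets=[
    [[0, 0, -0.012], 0],
    [[0, 0, -0.011], 0],
    [[0, 0, 0], 0],
    [[0, 0, 0], 0],
    [[0, 0, 0], 0],
    [[0, 0, 0], 0],
    [[0, 0, 0], 0],
    [[0, 0, 0], 0],
    [[0, 0, 0], 0],
    [[0, 0, 0], 0],
  ],
  gripper=0.045,
  newtons=30,
)

```text
time: 13.35
ee_pos: [0.5172, -0.2499, 0.0125]
tcp_rot: [-3.141, 0.0, -3.04]
contact_force: [-0.2, 0.4, -2.6]
opening: 0.0573
grip_force: 32.6
```

Request:
servo_tool(
  targets=[
    [[0, 0, 0.01], 0],
    [[0, 0, 0.02], 0],
    [[0.0021, 0.01, 0], 0],
    [[0.0043, 0.02, 0], 0],
    [[0.0043, 0.02, 0], 0],
    [[0.0043, 0.02, 0], 0],
    [[0.0043, 0.02, 0], 0],
    [[0.0043, 0.02, 0], 0],
    [[0.0043, 0.02, 0], 0],
    [[0.0043, 0.02, 0], 0],
  ],
)

```text
time: 14.18
ee_pos: [0.5495, -0.0984, 0.0424]
tcp_rot: [3.142, 0.0, -3.04]
contact_force: [0.5, -0.1, -1.8]
opening: 0.0574
grip_force: 32.9
```

Request:
servo_tool(
  targets=[
    [[0.0043, 0.02, 0], 0],
    [[0.0043, 0.02, 0], 0],
    [[0.0043, 0.02, 0], 0],
    [[0.0043, 0.02, 0], 0],
    [[0.0021, 0.01, 0], 0],
    [[0, 0, 0], 0],
    [[0, 0, -0.01], 0],
    [[0, 0, -0.01], 0],
    [[0, 0, -0.009], 0],
    [[0, 0, 0], 0],
  ],
)

```text
time: 15.02
ee_pos: [0.5671, -0.0105, 0.0107]
tcp_rot: [3.141, -0.004, -3.041]
contact_force: [-0.1, -0.1, -0.7]
opening: 0.0572
grip_force: 32.9
```

Request:
servo_tool(
  targets=[
    [[0, 0, 0], 0],
    [[0, 0, 0], 0],
    [[0, 0, 0], 0],
    [[0, 0, 0], 0],
    [[0, 0, 0], 0],
    [[0, 0, 0], 0],
    [[0, 0, 0], 0],
    [[0, 0, 0], 0],
    [[0, 0, 0], 0],
    [[0, 0, 0], 0],
  ],
  gripper=0.085,
)

```text
time: 15.85
ee_pos: [0.5687, -0.0099, 0.0133]
tcp_rot: [-3.142, 0.0, -3.04]
contact_force: [-0.3, -1.0, -0.2]
opening: 0.0852
grip_force: 0.0
```

Request:
servo_tool(
  targets=[
    [[0, 0, 0.01], 0],
    [[0, 0, 0.022], 0],
    [[0, 0, 0.022], 0],
    [[0, 0, 0.022], 0],
    [[0, 0, 0.022], 0],
    [[-0.0072, -0.0008, 0], 6.43],
    [[-0.0072, -0.0008, 0], 6.43],
    [[-0.0072, -0.0008, 0], 6.43],
    [[-0.0072, -0.0008, 0], 6.43],
    [[-0.0072, -0.0008, 0], 6.43],
  ],
)

```text
time: 16.68
ee_pos: [0.5324, -0.0139, 0.1121]
tcp_rot: [-3.141, 0.0, -2.473]
contact_force: [0.3, 0.3, -0.5]
opening: 0.0849
grip_force: 0.0
```

Request:
servo_tool(
  targets=[
    [[-0.0072, -0.0008, 0], 6.43],
    [[-0.0072, -0.0008, 0], 6.43],
    [[-0.0072, -0.0008, 0], 6.43],
    [[-0.0072, -0.0008, 0], 6.43],
    [[-0.0072, -0.0008, 0], 6.43],
    [[-0.0072, -0.0008, 0], 6.43],
    [[-0.0072, -0.0008, 0], 6.43],
    [[-0.0072, -0.0008, 0], 6.43],
    [[-0.0072, -0.0008, 0], 6.43],
    [[0, 0, 0], 0],
  ],
)

```text
time: 17.52
ee_pos: [0.4669, -0.0211, 0.1121]
tcp_rot: [-3.142, -0.0, -1.464]
contact_force: [-0.1, 0.4, -0.7]
opening: 0.0848
grip_force: 0.0
```

Request:
servo_tool(
  targets=[
    [[0, 0, -0.015], 0],
    [[0, 0, -0.015], 0],
    [[0, 0, -0.015], 0],
    [[0, 0, -0.015], 0],
    [[0, 0, -0.015], 0],
    [[0, 0, -0.015], 0],
    [[0, 0, -0.013], 0],
    [[0, 0, 0], 0],
    [[0, 0, 0], 0],
    [[0, 0, 0], 0],
  ],
)

```text
time: 18.35
ee_pos: [0.4685, -0.0212, 0.0091]
tcp_rot: [-3.141, -0.0, -1.47]
contact_force: [-1.2, 0.1, 1.0]
opening: 0.085
grip_force: 0.0
```

Run:
```python
from h import *
im,d=vision.capture('top'); cv2.imwrite('pics/t2.png',cv2.resize(im[110:310,220:460,::-1],(720,600),interpolation=cv2.INTER_CUBIC))
im,d=vision.capture('scene')
for c in ('scene',):
  for r in vision.masks_of(c,'pot_center'):
    w=mpts(c,d,r['mask']); l=w[abs(w[:,2]-.055)<.005]
    print(r['score'],r['bbox'],l.mean(0),len(l))
```

```text
0.92 [206.8, 165.6, 24.9, 28.9] [ 0.42876778 -0.32994018  0.05498852] 221
0.29 [339.3, 192.2, 66.9, 115.1] [0.51340085 0.13920372 0.05456503] 100
```

View pics/t2.png

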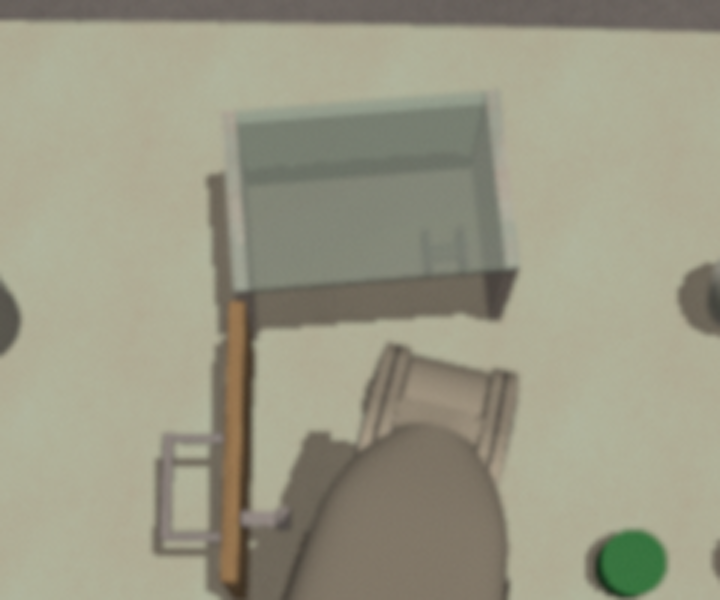

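The door stands wide open, crop pixels (240,300)–(230,580). The wrist covers the pot. I'll check how far and how low the wrist reaches ahead before pushing under the cupboard's edge.

Run:
```python
from h import *
ys,xs=np.mgrid[0:480,0:640]; px=np.stack([xs.ravel(),ys.ravel()],1)
c,s=np.cos(.103),np.sin(.103)
for cam in ('top','scene'):
    im,d=vision.capture(cam); ok=d.ravel()>0
    w=world(cam,d,px[ok]); q=w-np.array([.7155,.0257,0])
    q=np.stack([q[:,0]*c+q[:,1]*s,-q[:,0]*s+q[:,1]*c,q[:,2]],1)
    tx=(.4685-.7155)*c+(-.0212-.0257)*s
    for z0 in np.arange(.03,.32,.02):
        k=(abs(q[:,2]-z0)<.01)&(q[:,0]>-.32)&(q[:,0]<-.1)&(q[:,1]>-.12)&(q[:,1]<.08)
        if k.sum()>15: print(cam,round(z0,2),k.sum(),'dx ahead of tcp',np.percentile(q[k][:,0]-tx,[2,98]).round(3),'y',np.percentile(q[k][:,1],[2,98]).round(3))
print(tx)
cv2.imwrite('pics/s3.png',cv2.resize(im[130:310,200:420,::-1],(733,600),interpolation=cv2.INTER_CUBIC))
```

```text
scene 0.03 51 dx ahead of tcp [-0.047  0.057] y [-0.027 -0.01 ]
scene 0.05 134 dx ahead of tcp [-0.046  0.086] y [-0.043 -0.   ]
scene 0.07 77 dx ahead of tcp [-0.057  0.075] y [-0.033 -0.008]
scene 0.09 111 dx ahead of tcp [-0.029  0.074] y [-0.035 -0.004]
scene 0.11 158 dx ahead of tcp [0.012 0.072] y [-0.037 -0.002]
scene 0.13 146 dx ahead of tcp [0.016 0.069] y [-0.032  0.01 ]
scene 0.15 179 dx ahead of tcp [-0.005  0.039] y [-0.048  0.016]
scene 0.17 198 dx ahead of tcp [-0.004  0.039] y [-0.049  0.016]
scene 0.19 209 dx ahead of tcp [-0.012  0.036] y [-0.051  0.016]
scene 0.21 194 dx ahead of tcp [-0.009  0.037] y [-0.048  0.016]
scene 0.23 224 dx ahead of tcp [-0.01   0.038] y [-0.05   0.015]
scene 0.25 159 dx ahead of tcp [-0.004  0.039] y [-0.044  0.015]
scene 0.27 210 dx ahead of tcp [-0.015  0.048] y [-0.061  0.017]
scene 0.29 265 dx ahead of tcp [-0.021  0.051] y [-0.07  0.03]
scene 0.31 437 dx ahead of tcp [-0.021  0.052] y [-0.072  0.032]
-0.25051310947357014
```

View pics/s3.png

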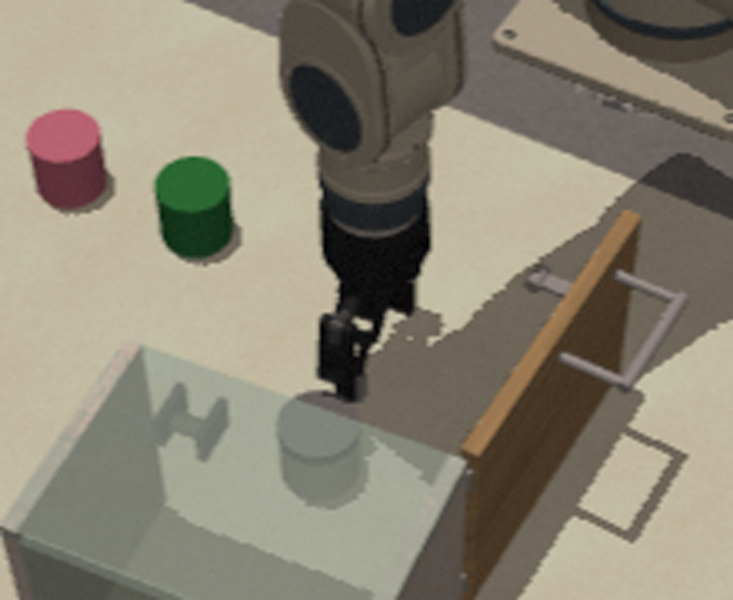

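The pot stands upright in front of the opening, crop pixel (320,440), with the finger behind it. The gripper body reaches only 39 mm ahead at panel height, so pushing the pot inside with the finger's back is feasible.

Request:
servo_tool(
  targets=[
    [[0.006, 0.0006, 0], 0],
    [[0.006, 0.0006, 0], 0],
    [[0.006, 0.0006, 0], 0],
    [[0.006, 0.0006, 0], 0],
    [[0.006, 0.0006, 0], 0],
    [[0.006, 0.0006, 0], 0],
    [[0.006, 0.0006, 0], 0],
    [[0.006, 0.0006, 0], 0],
    [[0.006, 0.0006, 0], 0],
    [[0.006, 0.0006, 0], 0],
  ],
)

```text
time: 19.43
ee_pos: [0.5285, -0.015, 0.0082]
tcp_rot: [3.141, 0.0, -1.468]
contact_force: [-1.5, 0.3, 1.1]
opening: 0.0854
grip_force: 0.8
```

Request:
servo_tool(
  targets=[
    [[0.006, 0.0006, 0], 0],
    [[0.006, 0.0006, 0], 0],
    [[0.006, 0.0006, 0], 0],
    [[0.006, 0.0006, 0], 0],
    [[0.006, 0.0006, 0], 0],
    [[0.006, 0.0006, 0], 0],
    [[0.006, 0.0006, 0], 0],
    [[0.006, 0.0006, 0], 0],
    [[0.006, 0.0006, 0], 0],
    [[0.004, 0.0004, 0], 0],
  ],
)

```text
time: 20.27
ee_pos: [0.5867, -0.0092, 0.0083]
tcp_rot: [-3.141, -0.0, -1.468]
contact_force: [-2.0, -0.1, 0.4]
opening: 0.0853
grip_force: 0.7
```

Run:
```python
from h import *
ys,xs=np.mgrid[0:480,0:640]; px=np.stack([xs.ravel(),ys.ravel()],1)
c,s=np.cos(.103),np.sin(.103)
im,d=vision.capture('scene')
for r in vision.masks_of('scene','pot_center'):
    w=mpts('scene',d,r['mask']); q=w-np.array([.7155,.0257,0])
    print(r['score'],r['bbox'],(w.mean(0)).round(3))
cv2.imwrite('pics/s4.png',cv2.resize(im[150:350,180:380,::-1],(600,600),interpolation=cv2.INTER_CUBIC))
```

```text
0.88 [250.4, 177.9, 16.7, 30.2] [ 0.436 -0.217  0.041]
0.58 [204.9, 166.2, 26.4, 30.0] [ 0.434 -0.324  0.043]
```

View pics/s4.png

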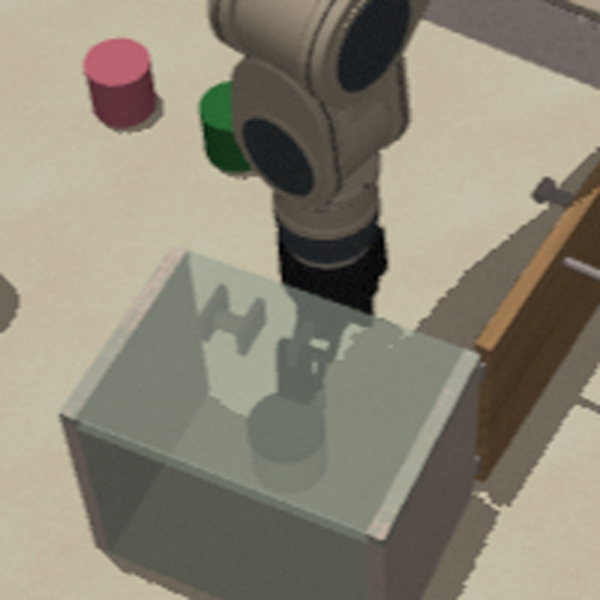

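Request:
servo_tool(
  targets=[
    [[0.003, 0.0003, 0], 0],
    [[0.002, 0.0002, 0], 0],
    [[0, 0, 0], 0],
    [[0, 0, 0], 0],
    [[-0.006, -0.0006, 0], 0],
    [[-0.015, -0.0015, 0], 0],
    [[-0.015, -0.0015, 0], 0],
    [[-0.015, -0.0015, 0], 0],
    [[-0.015, -0.0015, 0], 0],
    [[-0.014, -0.0014, 0], 0],
  ],
)

```text
time: 21.2
ee_pos: [0.5095, -0.0168, 0.0083]
tcp_rot: [3.142, 0.0, -1.469]
contact_force: [-0.5, 0.3, 0.2]
opening: 0.085
grip_force: 0.0
```

Request:
servo_tool(
  targets=[
    [[0, 0, 0.023], 0],
    [[0, 0, 0.023], 0],
    [[0, 0, 0.023], 0],
    [[0, 0, 0.023], 0],
    [[0, 0, 0.023], 0],
    [[0, 0, 0.023], 0],
    [[0, 0, 0.023], 0],
    [[0, 0, 0.023], 0],
    [[0, 0, 0.023], 0],
    [[0, 0, 0.023], 0],
  ],
)

```text
time: 22.03
ee_pos: [0.5102, -0.0168, 0.2395]
tcp_rot: [-3.141, -0.0, -1.469]
contact_force: [0.2, -0.6, 0.2]
opening: 0.0853
grip_force: 0.0
```

Request:
servo_tool(
  targets=[
    [[-0.0032, 0.0127, 0], -5.9],
    [[-0.0032, 0.0127, 0], -5.9],
    [[-0.0032, 0.0127, 0], -5.9],
    [[-0.0032, 0.0127, 0], -5.9],
    [[-0.0032, 0.0127, 0], -5.9],
    [[-0.0032, 0.0127, 0], -5.9],
    [[-0.0032, 0.0127, 0], -5.9],
    [[-0.0032, 0.0127, 0], -5.9],
    [[-0.0032, 0.0127, 0], -5.9],
    [[-0.0032, 0.0127, 0], -5.9],
  ],
  gripper=0.045,
)

```text
time: 22.87
ee_pos: [0.4782, 0.1107, 0.2383]
tcp_rot: [-3.142, 0.0, -2.503]
contact_force: [0.3, -0.5, -0.4]
opening: 0.0452
grip_force: 0.0
```

Request:
servo_tool(
  targets=[
    [[-0.0032, 0.0127, 0], -5.9],
    [[-0.0032, 0.0127, 0], -5.9],
    [[-0.0032, 0.0127, 0], -5.9],
    [[-0.0032, 0.0127, 0], -5.9],
    [[-0.0032, 0.0127, 0], -5.9],
    [[-0.0032, 0.0127, 0], -5.9],
    [[0, 0, 0], 0],
    [[0, 0, 0], 0],
    [[0, 0, 0], 0],
    [[0, 0, 0], 0],
  ],
)

```text
time: 23.7
ee_pos: [0.4597, 0.1858, 0.2383]
tcp_rot: [-3.141, 0.0, -3.115]
contact_force: [0.2, -1.2, -0.5]
opening: 0.0447
grip_force: 0.0
```

Run:
```python
from h import *
c,s=np.cos(.103),np.sin(.103)
ys,xs=np.mgrid[0:480,0:640]; px=np.stack([xs.ravel(),ys.ravel()],1)
im,d=vision.capture('scene')
cv2.imwrite('pics/s5.png',cv2.resize(im[150:350,180:420,::-1],(720,600),interpolation=cv2.INTER_CUBIC))
w=world('scene',d,px[d.ravel()>0])
k=(abs(w[:,2]-.157)<.006)&(w[:,0]>.36)&(w[:,0]<.56)&(w[:,1]>.165)&(w[:,1]<.215)
print('handle',k.sum(),np.percentile(w[k],[3,50,97],axis=0).round(3).tolist())
k=(abs(w[:,2]-.176)<.006)&(w[:,0]>.36)&(w[:,0]<.6)&(w[:,1]>.1)&(w[:,1]<.16)
print('door top',k.sum(),np.polyfit(w[k][:,0],w[k][:,1],1))
for dd in (1.,): # ray to plane z=.055 from lid px: use fake depths
    for p in [(275.7,292.7)]:
        a=world('scene',np.full((480,640),.3,np.float32),p)[0]; b=world('scene',np.full((480,640),.6,np.float32),p)[0]
        t=(.055-a[2])/(b[2]-a[2]); W=a+t*(b-a); q=W-np.array([.7155,.0257,0]); print('lid',q[0]*c+q[1]*s,-q[0]*s+q[1]*c)
```

```text
handle 207 [[0.419, 0.167, 0.153], [0.466, 0.187, 0.157], [0.507, 0.192, 0.162]]
door top 486 [0.00349502 0.13194667]
lid -0.04270952898312432 -0.018421060865699206
```

View pics/s5.png

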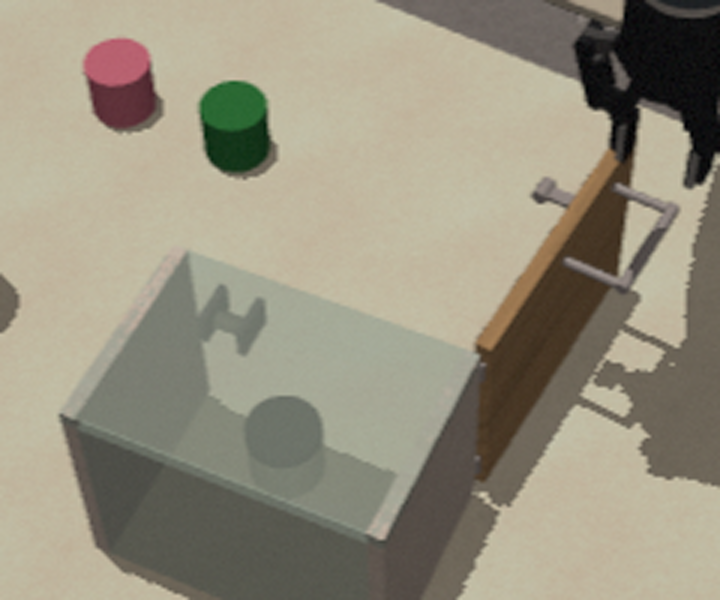

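The pot stands upright inside the cupboard, crop pixel (285,440), with its near edge about 10 mm inside the front. The gripper is above the open handle, so I'll grasp it and swing the door shut.

Request:
servo_tool(
  targets=[
    [[0.0015, 0.0008, -0.013], 0],
    [[0, 0, -0.013], 0],
    [[0, 0, -0.013], 0],
    [[0, 0, -0.013], 0],
    [[0, 0, -0.013], 0],
    [[0, 0, -0.013], 0],
    [[0, 0, -0.013], 0],
    [[0, 0, -0.011], 0],
    [[0, 0, 0], 0],
    [[0, 0, 0], 0],
  ],
)

```text
time: 24.58
ee_pos: [0.4611, 0.1868, 0.1361]
tcp_rot: [-3.141, -0.001, -3.116]
contact_force: [0.7, -0.3, -0.2]
opening: 0.0447
grip_force: 0.0
```

Request:
servo_tool(
  targets=[
    [[0, 0, 0], 0],
    [[0, 0, 0], 0],
    [[0, 0, 0], 0],
    [[0, 0, 0], 0],
    [[0, 0, 0], 0],
    [[0, 0, 0], 0],
    [[0, 0, 0], 0],
    [[0, 0, 0], 0],
    [[0, 0, 0], 0],
    [[0, 0, 0], 0],
  ],
  gripper=0.0,
  newtons=30,
)

```text
time: 25.42
ee_pos: [0.4615, 0.1872, 0.137]
tcp_rot: [3.142, 0.001, -3.116]
contact_force: [-0.8, -1.5, 6.0]
opening: 0.0085
grip_force: 29.4
```

Request:
servo_tool(
  targets=[
    [[-0.002, -0.0065, 0], 2.36],
    [[-0.0017, -0.0066, 0], 2.36],
    [[-0.0014, -0.0066, 0], 2.36],
    [[-0.0012, -0.0067, 0], 2.36],
    [[-0.0009, -0.0067, 0], 2.36],
    [[-0.0006, -0.0068, 0], 2.36],
    [[-0.0003, -0.0068, 0], 2.36],
    [[-0.0001, -0.0068, 0], 2.36],
    [[0.0002, -0.0068, 0], 2.36],
    [[0.0005, -0.0068, 0], 2.36],
  ],
)

```text
time: 26.25
ee_pos: [0.453, 0.1198, 0.1369]
tcp_rot: [3.141, -0.0, -2.702]
contact_force: [-4.9, -0.7, 10.0]
opening: 0.009
grip_force: 29.7
```

Request:
servo_tool(
  targets=[
    [[0.0008, -0.0067, 0], 2.36],
    [[0.0011, -0.0067, 0], 2.36],
    [[0.0013, -0.0067, 0], 2.36],
    [[0.0016, -0.0066, 0], 2.36],
    [[0.0019, -0.0065, 0], 2.36],
    [[0.0021, -0.0064, 0], 2.36],
    [[0.0024, -0.0063, 0], 2.36],
    [[0.0027, -0.0062, 0], 2.36],
    [[0.0029, -0.0061, 0], 2.36],
    [[0.0032, -0.006, 0], 2.36],
  ],
)

```text
time: 27.08
ee_pos: [0.4723, 0.0549, 0.1369]
tcp_rot: [3.141, -0.003, -2.291]
contact_force: [-9.4, -5.0, 12.2]
opening: 0.0093
grip_force: 29.8
```

Request:
servo_tool(
  targets=[
    [[0.0034, -0.0059, 0], 2.36],
    [[0.0037, -0.0057, 0], 2.36],
    [[0.0039, -0.0056, 0], 2.36],
    [[0.0041, -0.0054, 0], 2.36],
    [[0.0043, -0.0052, 0], 2.36],
    [[0.0045, -0.005, 0], 2.36],
    [[0.0048, -0.0048, 0], 2.36],
    [[0.0049, -0.0046, 0], 2.36],
    [[0.0051, -0.0044, 0], 2.36],
    [[0.0053, -0.0042, 0], 2.36],
  ],
)

```text
time: 27.92
ee_pos: [0.5166, 0.0029, 0.137]
tcp_rot: [3.141, -0.005, -1.88]
contact_force: [-9.5, -11.5, 10.5]
opening: 0.0093
grip_force: 29.4
```

Request:
servo_tool(
  targets=[
    [[0.0055, -0.004, 0], 2.36],
    [[0.0056, -0.0038, 0], 2.36],
    [[0.0058, -0.0035, 0], 2.36],
    [[0.0059, -0.0033, 0], 2.36],
    [[0.0061, -0.003, 0], 2.36],
    [[0.0062, -0.0028, 0], 2.36],
    [[0.0063, -0.0025, 0], 2.36],
    [[0.0064, -0.0023, 0], 2.36],
    [[0.0065, -0.002, 0], 2.36],
    [[0.0066, -0.0017, 0], 2.36],
  ],
)

```text
time: 28.75
ee_pos: [0.5778, -0.0265, 0.137]
tcp_rot: [3.14, -0.005, -1.468]
contact_force: [-3.0, -14.5, 6.0]
opening: 0.0091
grip_force: 29.4
```

Request:
servo_tool(
  targets=[
    [[0.001, 0, 0], 0],
    [[0, 0, 0], 0],
    [[0, 0, 0], 0],
    [[0, 0, 0], 0],
    [[0, 0, 0], 0],
    [[0, 0, 0], 0],
    [[0, 0, 0], 0],
    [[0, 0, 0], 0],
    [[0, 0, 0], 0],
    [[0, 0, 0], 0],
  ],
)

```text
time: 29.58
ee_pos: [0.5783, -0.0266, 0.137]
tcp_rot: [3.139, -0.005, -1.47]
contact_force: [-10.2, -16.1, 9.3]
opening: 0.0089
grip_force: 30.1
```

Request:
servo_tool(
  targets=[
    [[0, 0, 0], 0],
    [[0, 0, 0], 0],
    [[0, 0, 0], 0],
    [[0, 0, 0], 0],
    [[0, 0, 0], 0],
    [[0, 0, 0], 0],
    [[0, 0, 0], 0],
    [[0, 0, 0], 0],
    [[0, 0, 0], 0],
    [[0, 0, 0], 0],
  ],
  gripper=0.042,
)

```text
time: 30.42
ee_pos: [0.5796, -0.0237, 0.1363]
tcp_rot: [3.142, 0.0, -1.468]
contact_force: [0.3, -1.3, 0.9]
opening: 0.0421
grip_force: 0.0
```

Request:
servo_tool(
  targets=[
    [[0, 0, 0.013], 0],
    [[0, 0, 0.013], 0],
    [[0, 0, 0.013], 0],
    [[0, 0, 0.013], 0],
    [[0, 0, 0.013], 0],
    [[0, 0, 0.013], 0],
    [[0, 0, 0.013], 0],
    [[0, 0, 0.013], 0],
    [[-0.015, 0, 0], 0],
    [[-0.02, 0, 0], 0],
  ],
)

```text
time: 31.25
ee_pos: [0.5454, -0.024, 0.2405]
tcp_rot: [-3.14, -0.0, -1.468]
contact_force: [-1.1, -0.4, -1.1]
opening: 0.0418
grip_force: 0.0
```

Request:
servo_tool(
  targets=[
    [[-0.02, 0, 0], 0],
    [[-0.02, 0, 0], 0],
    [[-0.02, 0, 0], 0],
    [[-0.02, 0, 0], 0],
    [[-0.02, 0, 0], 0],
    [[-0.02, 0, 0], 0],
    [[0, 0, 0], 0],
    [[0, 0, 0], 0],
    [[0, 0, 0], 0],
    [[0, 0, 0], 0],
  ],
)

```text
time: 32.08
ee_pos: [0.4253, -0.0239, 0.2403]
tcp_rot: [-3.141, -0.0, -1.468]
contact_force: [-0.2, -0.4, 0.5]
opening: 0.042
grip_force: 0.0
```

Run:
```python
from h import *
ys,xs=np.mgrid[0:480,0:640]; px=np.stack([xs.ravel(),ys.ravel()],1)
im,d=vision.capture('scene')
cv2.imwrite('pics/s6.png',cv2.resize(im[150:350,180:420,::-1],(720,600),interpolation=cv2.INTER_CUBIC))
for n,dd in (('before',np.load('scene_d.npy')),('now',d)):
    w=world('scene',dd,px)
    k=(abs(w[:,2]-.157)<.006)&(w[:,0]>.55)&(w[:,0]<.59)&(abs(w[:,1]+.02)<.06)
    print(n,k.sum(),w[k].mean(0).round(4),np.polyfit(w[k][:,1],w[k][:,0],1).round(4))
for n in ('bottle','cup_stack','bowl'):
    r=vision.masks_of('scene',n)[0]; print(n,np.median(mpts('scene',d,r['mask']),axis=0).round(3))
```

```text
before 190 [ 0.5799 -0.0228  0.1576] [-0.065   0.5784]
now 188 [ 0.5798 -0.0229  0.1577] [-0.0714  0.5782]
bottle [0.662 0.389 0.133]
cup_stack [ 0.682 -0.307  0.108]
bowl [0.4   0.434 0.02 ]
```

View pics/s6.png

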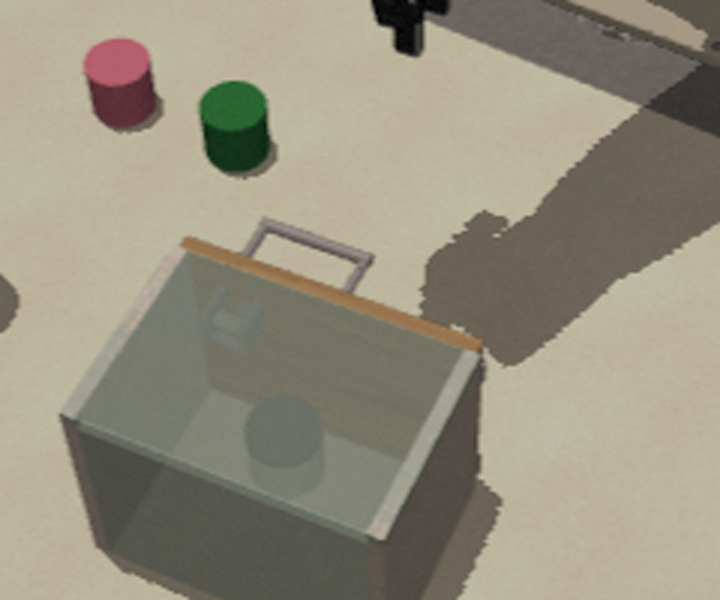

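The door is fully shut: the handle is back within 0.1 mm of where it started. The pot stands upright inside at crop pixel (285,440), and the bystanders have not moved.

```bash
python3 -c "
from rig import order; print(order.finish_job())"
```

```text
the job is handed in; nothing more can be done
None
```

The job is done and handed in at about 32 s: the grey-lidded pot stands upright inside the cupboard, the door is fully shut past its catch, and the bottle, cups and bowl are where they were.

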